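# Make up the wheel bolt pan

### The arm

A 6-joint arm with a two-finger parallel gripper is mounted at the origin on the work surface. World frame = base frame: x ahead of the robot, y to its left, z up, the work surface at z = 0. Lengths are in mm, angles in rad, forces in N, time in s.
With the tool pointing down it reaches from about 350 to 875 mm from the base axis. Payload 4.2 kg.
Tool frame: the origin (TCP) lies midway between the tips of the shut fingers; the grasp point (between the pads) lies pinch_z behind it (pinch_z is the distance from the TCP to the grasp point, in mm); y points along the fingers, z is the direction in which the jaws open and shut, and the axes are right-handed (so a half turn about y gives the same grasp; the last joint's range is limited). The gripper opens to 85 mm and grips with 20 to 120 N. Pads are 22 mm wide; open, the fingers measure 114 mm over their backs; the gripper's body (76 mm by 85 mm) begins 54 mm behind the grasp point. The pads swing forward as they close: fully open they stand 13 mm farther back than shut.
Start: joints at [1.404, 0.385, 0.008, 0, -1.194, -0.259], TCP at [258.122, 569.185, 231.312] pointing down, gripper open.
Joint ranges: [-3.14, 3.14], [-1.21, 2.06], [-1.07, 1.41], [-3.16, 2.05], [-2.99, -0.16], [-3.1, 3.1]. Speed limits (rad/s): [2.79, 2.79, 3.14, 3.14, 3.14, 3.14].

### API

Orientations are given as a 3x3 rotation matrix whose columns are the frame's x, y, z axes.
In Python, from plant import get_obs, read_camera, camera_model, hand_in, pinch_z gives the robot as it stands.
- The arm moves only by the tool move_arm, never from a script. Its argument "rows" is a list of rows, each a list of 3 entries, a list of its own where there are three numbers: the turn, a rotation vector about the tool's x, y, z in rad, then the shift along the tool's x, y, z in mm, then the gripper's target within -1 to 1 (shut at 1, half-way at 0, fully open at -1). A call has 1 to 20 rows; each row is the pose to reach, as a shift and turn from the pose commanded when the call began, along the tool's axes at that moment; what a row does not reach only later rows make up. A row lasts 1/8 s, in which the tool goes at most 62.5 mm and 10.7 degrees, less where a joint would pass 70% of its speed; a pose out of reach is approached as far as the arm can. A call with a gripper value outside its range is refused whole. The fingers move at their own pace and stop on an object; "force" is the grip in N (left out, the last holds). Time passes only in rows, so rows that repeat a pose let the fingers close. It gives the time, the measured TCP pose, the force and the opening at its end, in the units of the state.
- get_obs(): the state, without advancing time (a new reading comes with each control period).
- read_camera(name): name is "scene" or "top" or "wrist"; returns (picture, depth): 400x640x3 uint8, red, green, blue; 400x640 float32, mm along the optical axis (not along the pixel's ray), 0 where there is no reading.
- camera_model(name): a dict with "fx", "fy", "cx", "cy" (pixels), "rvec" (rotation vector, rad) and "tvec" (3), from world to camera coordinates, as OpenCV has them; the wrist camera has in their place "tool_from_camera" (4x4, takes a point from camera to tool coordinates, whose origin is the TCP and whose axes are the tool frame's). Camera axes: x right, y down, z forward; pixel columns grow to the right and rows downward; lengths in mm; the calibration is good to about 2 mm. The wrist camera is an equidistant fisheye: a pixel r from the principal point sees the ray r / f radians off the axis. A picture is of the moment at which its call begins: read the wrist's pose just before it. camera_model takes no time and is no camera call.
- hand_in(): hands the job in, once; it reports no verdict.
The state is a dict: "time": time; "qpos": joint angles; "joint_vel": joint speeds; "effort": joint torques, N m; "position": TCP position; "orientation": TCP orientation; "wrist_force": force on the tool from outside, world axes, zero at the start; "moment": the same for the moment, N m; "finger_gap": finger opening in mm.
Only numpy, scipy, OpenCV 4.12 (cv2) and the standard library are available. Lean on these libraries where they do the work, as an engineer would, in place of code of your own. Each camera call takes 0.05 s, during which the arm holds its last target.

### The job

Get the steel pan ready for refitting a car wheel: put the deep socket and the wheel hanger pin from the bench into it, and tip the divided tray over it on the wheel bolts' corner so that all four wheel bolts, and nothing else, run out through that bay's gap into the pan. Then stand the tray flat on the bench beside the pan with the spark plugs and slide pins still in it, and let go; leave the pan standing flat, and leave the brake pad where it lies.

Things in the scene. Friction and masses are not known exactly. Their poses are not given: they have to be found in the camera images.
- tray_handle (a point): centre of the grip bar of the divided grey plastic parts tray; z up, x along the bar. The bar is 130 mm long (x), 18 mm wide (y), 24 mm high, 98 mm (centre) above the tray's underside, over the tray's middle, on two posts at x = +-56 mm; the space under it is free down to 38 mm. Tray about 0.3 kg, 0.8 kg with its load, balanced roughly under the bar
- tray_floor (a point): centre of the tray's underside, axes as tray_handle. Tray 200 x 200 x 38 mm, floor 4 mm, outer walls 3 mm; 4 mm dividers along its x and y axes make four 95 x 95 mm bays. At each outer corner both walls stop 48 mm short, down to the floor: one gap per bay. Wheel bolts in the +x +y bay, spark plugs in the +x -y bay, slide pins in the -x +y bay, the last bay empty
- bolt_gap (a point): corner of the tray's wheel-bolt bay, in the middle of its rim gap, on the bay's floor: 97 mm along the tray's +x, 97 mm along its +y, 94 mm below tray_handle. The bolts run out here when the tray is tipped squarely towards this corner by 30 degrees or a little more (40 is ample); the other bays then keep their parts
- pan: open rectangular steel pan, loose on the bench, 1.1 kg: outside 236 mm (its x) x 186 mm (its y) x 75 mm high, walls and floor 3 mm. Origin at the centre of its underside, z up
- bolt1_mid (a point): steel wheel bolt, 60 mm long: 17 mm hexagon head, 24 mm round seat, 14 mm threaded shank. The point is the middle of its length, on its axis; its x axis runs from the head to the thread tip. At the start it lies in the tray's bolt bay
- bolt2_mid (a point): steel wheel bolt, 60 mm long: 17 mm hexagon head, 24 mm round seat, 14 mm threaded shank. The point is the middle of its length, on its axis; its x axis runs from the head to the thread tip. At the start it lies in the tray's bolt bay
- bolt3_mid (a point): steel wheel bolt, 60 mm long: 17 mm hexagon head, 24 mm round seat, 14 mm threaded shank. The point is the middle of its length, on its axis; its x axis runs from the head to the thread tip. At the start it lies in the tray's bolt bay
- bolt4_mid (a point): steel wheel bolt, 60 mm long: 17 mm hexagon head, 24 mm round seat, 14 mm threaded shank. The point is the middle of its length, on its axis; its x axis runs from the head to the thread tip. At the start it lies in the tray's bolt bay
- plug1_mid (a point): spark plug, 72 mm long with a white insulator and a 21 mm hexagon, lying in its bay of the tray; the point is the middle of its length, on its axis
- plug2_mid (a point): the other spark plug, the same
- slide1_mid (a point): brake caliper slide pin, 72 mm long, 10 mm thick steel rod with an 18 mm hexagon head, lying in its bay of the tray; the point is the middle of its length, on its axis
- slide2_mid (a point): the other slide pin, the same
- socket_mid (a point): deep impact socket, black steel, standing upright on the bench: 78 mm high, 25 mm diameter in the lower half and 28 mm in the upper; the point is its centre, 39 mm above its foot; z up; 0.19 kg
- hanger_mid (a point): wheel hanger pin: straight round rod 130 mm long, 14 mm diameter, bright with a dark threaded end, lying on the bench; the point is its centre, its x axis runs along the rod to the threaded end; 0.06 kg
- brake_pad: loose brake pad lying flat between the things of the job, 118 mm (its y) x 55 mm (its x) x 16 mm; not part of the job, to be left alone; origin at the centre of its underside
Things that resemble listed ones, but are neither listed nor needed, are in the scene too. What is shaped like the part that bears socket_mid but orange is not meant. What is shaped like the part that bears plug2_mid but pink is not meant.

How it is judged (in metres and radians):
On the way:
1. the tray is tipped more than 20 degrees with the bolt bay's gap over the pan (angle between tray_handle's own z axis and vertical above 0.35 rad and height (world z) of tray_handle above 0.15 m and x of bolt_gap in the frame of pan between -0.13 and 0.13 m and y of bolt_gap in the frame of pan between -0.105 and 0.105 m and z of bolt_gap in the frame of pan between 0 and 0.25 m), for 0.2 s.
At the end, for the whole second after the job is handed in: All four wheel bolts, the socket and the hanger pin have their middles inside the pan, below its rim; both spark plugs and both slide pins are in the tray; the tray stands level (3.4 degrees) on the bench, clear of the pan; the pan stands flat on the bench (x of bolt1_mid in the frame of pan between -0.118 and 0.118 m and y of bolt1_mid in the frame of pan between -0.093 and 0.093 m and z of bolt1_mid in the frame of pan between 0 and 0.075 m and x of bolt2_mid in the frame of pan between -0.118 and 0.118 m and y of bolt2_mid in the frame of pan between -0.093 and 0.093 m and z of bolt2_mid in the frame of pan between 0 and 0.075 m and x of bolt3_mid in the frame of pan between -0.118 and 0.118 m and y of bolt3_mid in the frame of pan between -0.093 and 0.093 m and z of bolt3_mid in the frame of pan between 0 and 0.075 m and x of bolt4_mid in the frame of pan between -0.118 and 0.118 m and y of bolt4_mid in the frame of pan between -0.093 and 0.093 m and z of bolt4_mid in the frame of pan between 0 and 0.075 m and x of socket_mid in the frame of pan between -0.118 and 0.118 m and y of socket_mid in the frame of pan between -0.093 and 0.093 m and z of socket_mid in the frame of pan between 0 and 0.075 m and x of hanger_mid in the frame of pan between -0.118 and 0.118 m and y of hanger_mid in the frame of pan between -0.093 and 0.093 m and z of hanger_mid in the frame of pan between 0 and 0.075 m and x of plug1_mid in the frame of tray_handle between -0.1 and 0.1 m and y of plug1_mid in the frame of tray_handle between -0.1 and 0.1 m and z of plug1_mid in the frame of tray_handle between -0.1 and -0.055 m and x of plug2_mid in the frame of tray_handle between -0.1 and 0.1 m and y of plug2_mid in the frame of tray_handle between -0.1 and 0.1 m and z of plug2_mid in the frame of tray_handle between -0.1 and -0.055 m and x of slide1_mid in the frame of tray_handle between -0.1 and 0.1 m and y of slide1_mid in the frame of tray_handle between -0.1 and 0.1 m and z of slide1_mid in the frame of tray_handle between -0.1 and -0.055 m and x of slide2_mid in the frame of tray_handle between -0.1 and 0.1 m and y of slide2_mid in the frame of tray_handle between -0.1 and 0.1 m and z of slide2_mid in the frame of tray_handle between -0.1 and -0.055 m and angle between each of tray_handle, pan's own z axis and vertical below 0.06 rad and height (world z) of tray_handle between 0.09 and 0.108 m and height (world z) of pan below 0.01 m); the robot touches nothing.
It fails at once if the brake pad is moved more than 40 mm (distance of brake_pad from where it was at the start of the episode above 0.04 m).
It also fails if it takes over 72 s, if anything falls off the work surface, if the arm or the gripper's body presses on something with over 40 N, if the wrist force passes 120 N, or if a joint passes its speed limit or range.

## Working session

There is one attempt and no reset: what is moved stays moved. The work goes in short steps, Python scripts to look and compute and a tool call to move; the robot and the scene stay as the last step left them, time stands still between calls to the robot, and variables do not carry over. Pictures are saved under pics/ and viewed, and the job is handed in when it is done.

Besides the shell and the picture viewer there is one more tool, called after "Request:" as name([rows], argument=value, ...), one row to a line, values as JSON. move_arm: Moves the arm, as the interface text tells. Its arguments: {"type":"object","properties":{"rows":{"type":"array","items":{"type":"array"}},"force":{"type":"number"}},"required":["rows"]}

```bash
ls; mkdir -p pics
python3 - <<'E'
from plant import *
import cv2,numpy as np
o=get_obs();print({k:np.round(v,3).tolist() for k,v in o.items()},pinch_z if not callable(pinch_z) else pinch_z())
for n in ["scene","top"]:
    p,d=read_camera(n);cv2.imwrite(f"pics/{n}0.png",p[:,:,::-1]);np.save(f"{n}0.npy",d);print(camera_model(n))
print(camera_model("wrist"))
E
```

```text
pics
{'time': 0.0, 'qpos': [1.404, 0.386, 0.007, -0.0, -1.194, -0.259], 'joint_vel': [-0.0, 0.001, -0.001, -0.001, -0.001, -0.0], 'effort': [-0.0, -39.229, 18.84, 4.186, -0.005, -0.0], 'position': [257.908, 568.667, 230.232], 'orientation': [[-0.911, -0.001, -0.413], [0.413, -0.002, -0.911], [-0.0, -1.0, 0.002]], 'wrist_force': [-0.772, 0.22, 0.347], 'moment': [0.02, -0.05, -0.012], 'finger_gap': 84.917} 18.700000000000003
{'fx': 444.67952661653794, 'fy': 444.67952661653794, 'cx': 323.3529039014583, 'cy': 202.9828559766614, 'rvec': array([ 2.30580436,  0.8082936 , -0.28128555]), 'tvec': array([-408.88174478, -145.12072006, 1244.8906423 ])}
{'fx': 393.5977700711067, 'fy': 393.5977700711067, 'cx': 325.4456289886548, 'cy': 200.25782731530816, 'rvec': array([ 2.18470455, -2.12034175,  0.16201675]), 'tvec': array([   6.79491004,  499.50889759, 1011.1708817 ])}
{'fx': 309.70691628693146, 'fy': 309.70691628693146, 'cx': 323.2379032747854, 'cy': 192.0239134116457, 'tool_from_camera': array([[ 4.59733623e-04,  9.56774743e-01,  2.90829639e-01,
        -7.52050760e+01],
       [ 4.29813553e-04, -2.90829832e-01,  9.56774699e-01,
        -1.42614058e+02],
       [ 9.99999802e-01, -3.14858978e-04, -5.44939005e-04,
         7.32914648e-02],
       [ 0.00000000e+00,  0.00000000e+00,  0.00000000e+00,
         1.00000000e+00]])}
```

View pics/scene0.png

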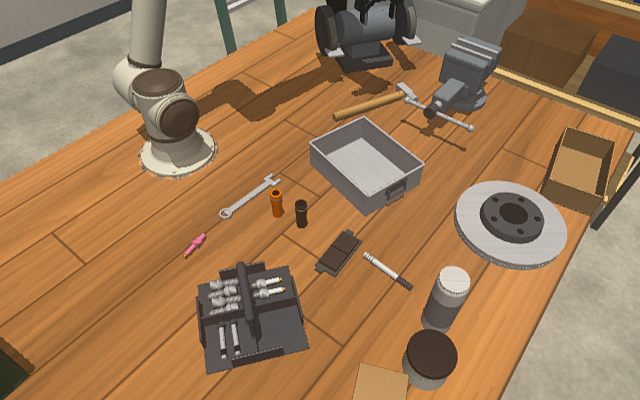

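View pics/top0.png

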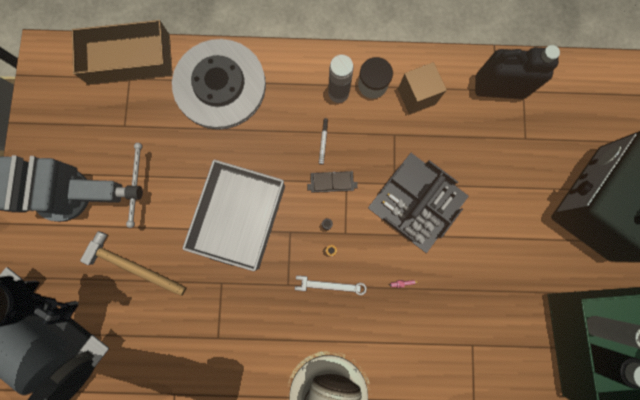

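```bash
cat > h.py <<'E'
import cv2,numpy as np
from plant import *
def RT(n):
    m=camera_model(n);R=cv2.Rodrigues(m['rvec'])[0];return m,R,m['tvec']
def proj(n,P):
    m,R,t=RT(n);P=np.atleast_2d(np.array(P,float));c=P@R.T+t
    return np.c_[m['fx']*c[:,0]/c[:,2]+m['cx'],m['fy']*c[:,1]/c[:,2]+m['cy'],c[:,2]]
def ray(n,uv,z):
    m,R,t=RT(n);uv=np.atleast_2d(np.array(uv,float))
    d=np.c_[(uv[:,0]-m['cx'])/m['fx'],(uv[:,1]-m['cy'])/m['fy'],np.ones(len(uv))]@R
    o=-R.T@t;return o+d*((z-o[2])/d[:,2])[:,None]
def cloud(n,d):
    m,R,t=RT(n);v,u=np.mgrid[0:400,0:640]
    c=np.stack([(u-m['cx'])/m['fx']*d,(v-m['cy'])/m['fy']*d,d],-1)
    W=(c-t)@R;W[d<=0]=np.nan;return W
E
python3 - <<'E'
from h import *
o=get_obs()
print(proj("top",[o['position'],[0,0,0]]),proj("scene",[o['position'],[0,0,0]]))
for n in["top","scene"]:
    m,R,t=RT(n);print(-R.T@t)
t=cv2.imread("pics/top0.png");s=cv2.imread("pics/scene0.png")
cv2.imwrite("pics/tray_s.png",cv2.resize(s[250:380,180:320],None,fx=5,fy=4.6,interpolation=cv2.INTER_CUBIC)[:600,:800])
cv2.imwrite("pics/tray_t.png",cv2.resize(t[105:265,290:480],None,fx=4,fy=3.7,interpolation=cv2.INTER_CUBIC))
E
```

```text
[[  59.17635519  294.25475473  815.20667401]
 [ 328.09054439  394.69142087 1011.1708817 ]] [[ 375.87637547   25.25170215 1267.06332714]
 [ 177.29883736  151.14519979 1244.8906423 ]]
[ 352.12117721   29.40666742 1071.05918886]
[ 884.90059961 -484.19910251  848.82222746]
```

View pics/tray_s.png

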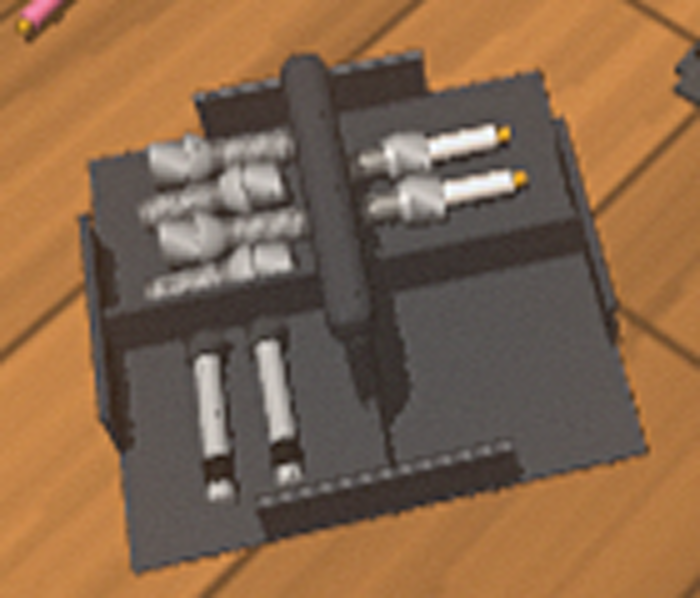

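View pics/tray_t.png

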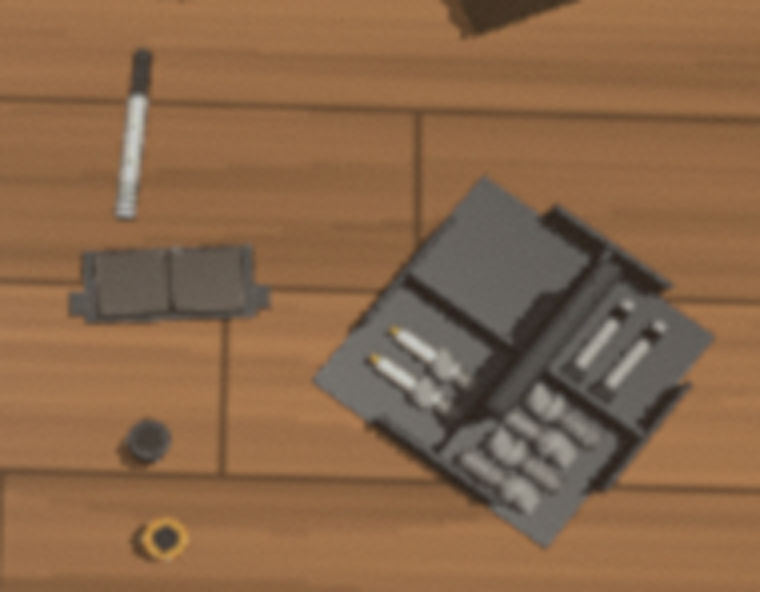

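Run:
```python
from h import *
W=cloud("top",np.load("top0.npy"));z=W[...,2]
im=cv2.imread("pics/top0.png")
print("bench z",np.nanmedian(z[230:250,290:310]))
hsv=cv2.cvtColor(im,cv2.COLOR_BGR2HSV)
def rect(mask,name,zz=None):
    n,l,s,c=cv2.connectedComponentsWithStats(mask.astype(np.uint8))
    i=1+np.argmax(s[1:,4]);m=l==i
    v,u=np.nonzero(m);P=ray("top",np.c_[u,v],zz)[:,:2] if zz is not None else W[m][:,:2]
    r=cv2.minAreaRect(P.astype(np.float32));print(name,s[i].tolist(),"zmed",np.nanmedian(z[m]),"rect",np.round(r[0],1),np.round(r[1],1),round(r[2],1))
    return m,P
def box(m,u0,v0,u1,v1):
    o=np.zeros_like(m);o[v0:v1,u0:u1]=m[v0:v1,u0:u1];return o
# pan rim
m,P=rect(box(z>55,175,155,295,280),"pan rim",75)
rect(box(z>25,175,155,295,280),"pan all rim",75)
# tray handle
m,P=rect(box((z>95),365,145,475,260),"handle",110)
pc=P.mean(0);print(pc)
grey=(hsv[...,1]<70)
rect(box(grey|(z>10),365,145,475,260),"tray",4)
rect(box(z>50,315,212,335,235),"socket",78)
rect(box(z>50,320,240,340,260),"orange",78)
rect(box(z>6,305,167,360,195),"pad",16)
m,P=rect(box((z>5)|grey,315,112,332,168),"hanger",7)
```

```text
bench z -1.1860181832294967
pan rim [183, 160, 101, 111, 1119] zmed 75.14849659483856 rect [450.2 254.4] [192.1 242.7] 75.1
pan all rim [183, 160, 102, 111, 1769] zmed 68.14821676436354 rect [449.2 252.6] [196.1 243.8] 75.1
handle [411, 175, 35, 43, 381] zmed 107.84871529468334 rect [ 506.2 -230.3] [ 18.5 130.8] 53.7
[ 505.92421014 -230.34675623]
tray [369, 153, 99, 100, 5422] zmed 5.279815451559925 rect [ 511.1 -240.4] [208.9 212.9] 53.6
socket [322, 218, 11, 12, 102] zmed 76.95925135418014 rect [433.8  16.4] [27.8 25.3] 1.7
orange [326, 245, 11, 11, 98] zmed 76.93858701859276 rect [367.7   4.5] [24.8 25.1] 1.7
pad [311, 172, 44, 20, 677] zmed 14.636937624898453 rect [554.1   3.9] [ 52.7 117.1] 1.8
hanger [319, 118, 9, 46, 225] zmed 11.448119686342341 rect [671.6  32.8] [ 13.9 131. ] 85.8
```

```bash
cat >> h.py <<'E'
from scipy.spatial.transform import Rotation as Ro
def down(psi):
    p=np.deg2rad(psi);z=np.array([np.cos(p),np.sin(p),0]);y=np.array([0,0,-1.]);return np.c_[np.cross(y,z),y,z]
def plan(targets):
    """targets: (pos,R) TCP; prints rows relative to measured pose"""
    o=get_obs();P=np.array(o['position']);R=np.array(o['orientation'])
    print("t",round(o['time'],2),"pos",P.round(1),"gap",round(o['finger_gap'],1),"q",np.round(o['qpos'],2),"F",np.round(o['wrist_force'],1))
    for p,T in targets:
        T=R if T is None else T
        print(np.round(Ro.from_matrix(R.T@T).as_rotvec(),3).tolist(),np.round(R.T@(np.array(p)-P),1).tolist())
E
python3 - <<'E'
from h import *
# scene check of socket top centre and handle, hanger
print(proj("scene",[[433.8,16.4,78],[433.8,16.4,0],[506,-230.3,110],[671.6,32.8,7],[450,254,0]]).round(0))
s=cv2.imread("pics/scene0.png")
cv2.imwrite("pics/sock.png",cv2.resize(s[180:300,250:420],None,fx=4,fy=4,interpolation=cv2.INTER_CUBIC))
plan([([434,16.5,150],down(270)),([434,16.5,36],down(270))])
E
```

```text
[[ 299.  203. 1022.]
 [ 299.  224. 1081.]
 [ 243.  286.  840.]
 [ 386.  270.  990.]
 [ 361.  173. 1199.]]
t 0.1 pos [257.9 568.7 230.3] gap 85.8 q [ 1.4   0.39  0.01 -0.   -1.19 -0.26] F [-0.4 -1.1  0.9]
[-0.002, -0.426, 0.0] [-388.5, 81.2, 429.9]
[-0.002, -0.426, 0.0] [-388.5, 195.2, 429.7]
```

View pics/sock.png

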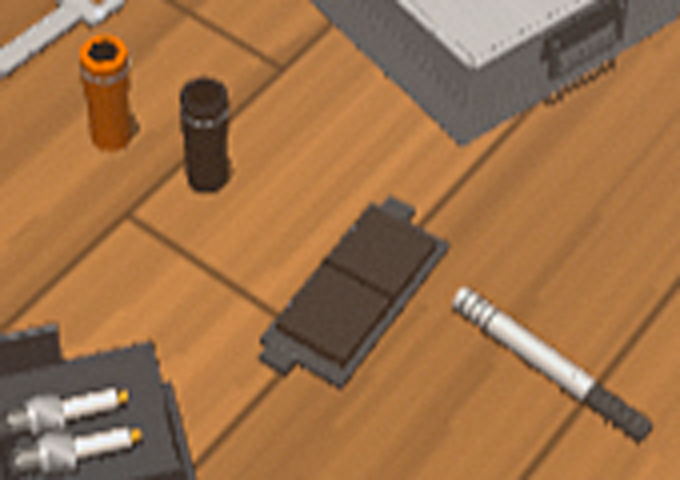

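Candidates for the socket: black at scene (301,204) / top (327,224), and orange at scene (276,203). The black one fits and the crop confirms it. The divided tray at top (418,202) has its bolt bay towards the robot base.

Request:
move_arm([
  [[0,-0.426,0],[-388.5,81,430],-0.3],
  [[0,-0.426,0],[-388.5,81,430],-0.3],
  [[0,-0.426,0],[-388.5,81,430],-0.3],
  [[0,-0.426,0],[-388.5,81,430],-0.3],
  [[0,-0.426,0],[-388.5,81,430],-0.3],
  [[0,-0.426,0],[-388.5,81,430],-0.3],
  [[0,-0.426,0],[-388.5,81,430],-0.3],
  [[0,-0.426,0],[-388.5,81,430],-0.3],
  [[0,-0.426,0],[-388.5,81,430],-0.3],
  [[0,-0.426,0],[-388.5,81,430],-0.3],
  [[0,-0.426,0],[-388.5,81,430],-0.3],
  [[0,-0.426,0],[-388.5,81,430],-0.3],
])

```text
time: 1.6
position: [434.2, 17.5, 150.3]
orientation: [[-1.0, -0.0, 0.0], [-0.0, 0.0, -1.0], [0.0, -1.0, -0.0]]
wrist_force: [0.7, 0.7, -1.0]
finger_gap: 55.6
```

Run:
```python
from h import *
o=get_obs()
p,d=read_camera("wrist");cv2.imwrite("pics/w1.png",p[:,:,::-1])
plan([([434,16.5,36],down(270))])
```

```text
t 1.65 pos [434.3  17.9 150.4] gap 55.3 q [ 0.42  0.14 -0.55 -0.   -0.87  1.15] F [-0.1 -0.2  0.7]
[0.0, 0.001, -0.0] [0.3, 114.4, 1.4]
```

View pics/w1.png

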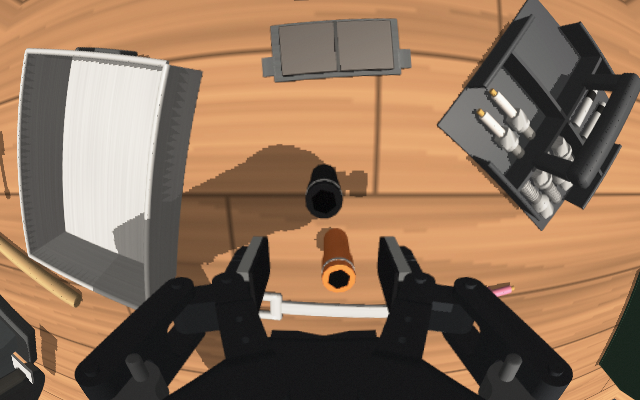

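```bash
cat >> h.py <<'E'
def wray(uv,z,o):
    m=camera_model("wrist");T=m['tool_from_camera'];x=(uv[0]-m['cx'])/m['fx'];y=(uv[1]-m['cy'])/m['fy'];r=np.hypot(x,y)+1e-12
    d=np.array([x/r*np.sin(r),y/r*np.sin(r),np.cos(r)])
    R=np.array(o['orientation']);P=np.array(o['position']);d=R@T[:3,:3]@d;c=R@T[:3,3]+P
    return c+d*(z-c[2])/d[2]
def wproj(P,o):
    m=camera_model("wrist");T=m['tool_from_camera'];R=np.array(o['orientation'])
    c=T[:3,:3].T@(R.T@(np.array(P)-o['position'])-T[:3,3]);th=np.arctan2(np.hypot(c[0],c[1]),c[2]);h=np.hypot(c[0],c[1])
    return m['cx']+m['fx']*th*c[0]/h,m['cy']+m['fy']*th*c[1]/h
E
python3 - <<'E'
from h import *
o=get_obs()
print(wray((324,199),78,o),wray((338,278),78,o),wproj([434,16.5,78],o),wproj(o['position'],o))
E
```

```text
[438.69683626  16.93372946  78.        ] [370.70353323   5.38519882  78.        ] (np.float64(324.57940934368116), np.float64(205.0658547963993)) (np.float64(322.45377898794686), np.float64(250.76800398421457))
```

Request:
move_arm([
  [[0,0,0],[-2,57,1],-0.3],
  [[0,0,0],[-2,114,1],-0.3],
  [[0,0,0],[-2,114,1],-0.3],
  [[0,0,0],[-2,114,1],0.9],
  [[0,0,0],[-2,114,1],0.9],
  [[0,0,0],[-2,114,1],0.9],
  [[0,0,0],[-2,114,1],0.9],
  [[0,0,0],[-2,114,1],0.9],
], force=50)

```text
time: 2.65
position: [438.3, 17.1, 38.8]
orientation: [[-1.0, 0.006, 0.001], [-0.001, 0.002, -1.0], [-0.006, -1.0, -0.002]]
wrist_force: [-2.0, 2.2, 8.0]
finger_gap: 27.0
```

Run:
```python
from h import *
# pan x dir (165.1deg): place socket
a=np.deg2rad(165.1);X=np.array([np.cos(a),np.sin(a)]);Y=np.array([-X[1],X[0]])
c=np.array([450,254.])
print(X,Y)
for q in [(-80,-55),(-80,0),(80,50),(-80,55),(80,-50)]: print(q,c+q[0]*X+q[1]*Y)
plan([([436,16.5,190],down(270)),([372,198,190],down(270))])
```

```text
[-0.96637608  0.25713279] [-0.25713279 -0.96637608]
(-80, -55) [541.45238997 286.58006091]
(-80, 0) [527.31008635 233.42937655]
(80, 50) [359.833274   226.25181949]
(-80, 55) [513.16778272 180.27869218]
(80, -50) [385.54655331 322.88942742]
t 2.65 pos [438.3  17.1  38.8] gap 27.0 q [ 0.41  0.33 -0.68  0.   -0.55  1.16] F [-2.   2.2  8. ]
[0.002, 0.001, -0.006] [1.4, -151.2, 0.2]
[0.002, 0.001, -0.006] [65.3, -151.2, -181.3]
```

Run:
```python
from h import *
D=down(255)
plan([([438,17,160],down(270)),([382.5,318.5,160],D),([382.5,318.5,44],D)])
```

```text
t 2.65 pos [438.3  17.1  38.8] gap 27.0 q [ 0.41  0.33 -0.68  0.   -0.55  1.16] F [-2.   2.2  8. ]
[0.002, 0.001, -0.006] [-0.4, -121.2, -0.2]
[0.003, 0.263, -0.005] [54.8, -120.8, -301.7]
[0.003, 0.263, -0.005] [55.5, -4.8, -301.5]
```

Request:
move_arm([
  [[0,0,0],[0,-60,0],0.9],
  [[0,0,0],[0,-121,0],0.9],
  [[0,0.26,0],[55,-121,-301.5],0.9],
  [[0,0.26,0],[55,-121,-301.5],0.9],
  [[0,0.26,0],[55,-121,-301.5],0.9],
  [[0,0.26,0],[55,-121,-301.5],0.9],
  [[0,0.26,0],[55,-121,-301.5],0.9],
  [[0,0.26,0],[55,-121,-301.5],0.9],
  [[0,0.26,0],[55,-121,-301.5],0.9],
  [[0,0.26,0],[55,-70,-301.5],0.9],
  [[0,0.26,0],[55,-70,-301.5],0.9],
])

```text
time: 4.03
position: [379.5, 313.3, 103.7]
orientation: [[-0.966, -0.006, -0.26], [0.26, -0.008, -0.966], [0.004, -1.0, 0.009]]
wrist_force: [-0.1, -0.8, -2.1]
finger_gap: 26.7
```

Run:
```python
from h import *
p,d=read_camera("wrist");cv2.imwrite("pics/w2.png",p[:,:,::-1])
plan([([382.5,318.5,44],down(255))])
```

```text
t 4.08 pos [381.  315.3 105.9] gap 26.8 q [ 1.02  0.3  -0.47  0.   -0.8   0.29] F [ 1.  -0.6 -1.6]
[-0.004, 0.0, 0.001] [-0.6, 61.9, -3.8]
```

View pics/w2.png

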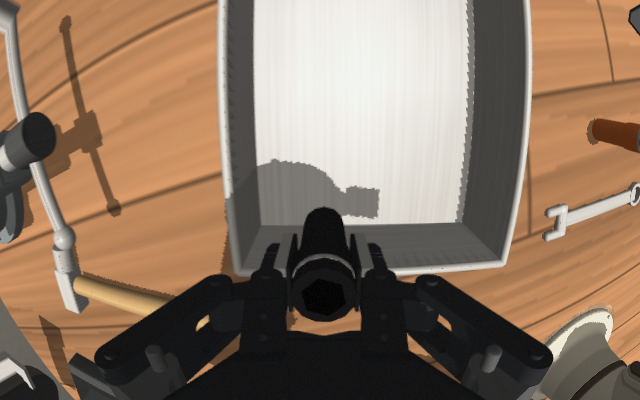

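Run:
```python
from h import *
o=get_obs()
for uv in [(238,272),(508,262),(220,100),(527,100)]: print(wray(uv,75,o).round(1))
a=np.deg2rad(165.1);X=np.array([np.cos(a),np.sin(a)]);Y=np.array([-X[1],X[0]]);c=np.array([450,254.])
for q in [(118,-93),(118,93)]: print(c+q[0]*X+q[1]*Y)
```

```text
[363.4 378.8  75. ]
[314.6 190.9  75. ]
[471.1 351.9  75. ]
[428.4 166.3  75. ]
[359.8809724  374.21464497]
[312.05427288 194.46869422]
```

Request:
move_arm([
  [[0,0,0],[0,45,0],0.9],
  [[0,0,0],[0,62,0],0.9],
  [[0,0,0],[0,62,0],0.9],
  [[0,0,0],[0,62,0],0],
  [[0,0,0],[0,62,0],0],
  [[0,0,0],[0,62,0],0],
])

```text
time: 4.82
position: [381.7, 318.2, 45.4]
orientation: [[-0.966, 0.001, -0.257], [0.257, 0.002, -0.966], [-0.001, -1.0, -0.002]]
wrist_force: [-1.2, 0.1, -0.1]
finger_gap: 42.8
```

Run:
```python
from h import *
D=down(265.8)
p0=get_obs()['position']
plan([([p0[0],p0[1],190],None),([671.5,32.8,130],D),([671.5,32.8,8],D)])
```

```text
t 4.83 pos [381.7 318.2  45.4] gap 42.8 q [ 1.02  0.4  -0.54  0.   -0.64  0.29] F [-1.2  0.1 -0.1]
[0.0, 0.0, 0.0] [-0.1, -144.6, -0.3]
[0.002, -0.186, -0.001] [-353.4, -84.7, 201.3]
[0.002, -0.186, -0.001] [-353.3, 37.3, 201.5]
```

Request:
move_arm([
  [[0,0,0],[0,-60,0],0],
  [[0,0,0],[0,-120,0],0],
  [[0,0,0],[0,-145,0],0],
  [[0,-0.186,0],[-353.5,-85,201.5],0],
  [[0,-0.186,0],[-353.5,-85,201.5],0],
  [[0,-0.186,0],[-353.5,-85,201.5],0],
  [[0,-0.186,0],[-353.5,-85,201.5],0],
  [[0,-0.186,0],[-353.5,-85,201.5],0],
  [[0,-0.186,0],[-353.5,-85,201.5],0],
  [[0,-0.186,0],[-353.5,-85,201.5],0],
  [[0,-0.186,0],[-353.5,-85,201.5],0],
  [[0,-0.186,0],[-353.5,-85,201.5],0],
])

```text
time: 6.32
position: [670.7, 32.2, 129.3]
orientation: [[-0.997, -0.0, -0.074], [0.074, 0.0, -0.997], [0.0, -1.0, 0.0]]
wrist_force: [-0.2, 0.3, 1.4]
finger_gap: 42.7
```

Run:
```python
from h import *
o=get_obs()
p,d=read_camera("wrist");cv2.imwrite("pics/w3.png",p[:,:,::-1])
print(wproj([671.5,32.8,7],o))
plan([([671.5,32.8,4],down(265.8))])
```

```text
(np.float64(322.12441393553826), np.float64(185.37929293854955))
t 6.38 pos [670.6  32.8 129.7] gap 42.6 q [ 0.29  0.54 -0.   -0.   -1.03  1.21] F [-0.1  0.2  0.7]
[0.0, 0.0, -0.0] [-0.9, 125.7, -0.1]
```

View pics/w3.png

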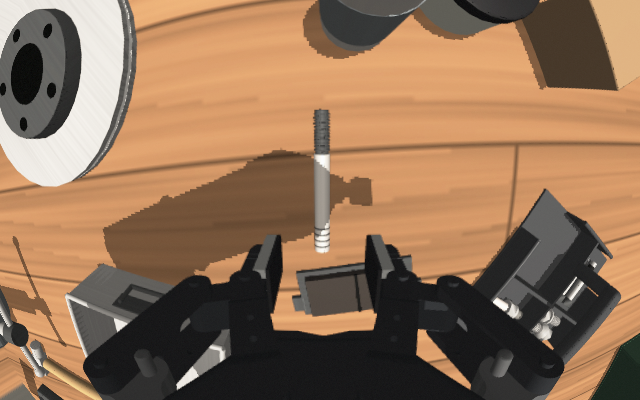

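Request:
move_arm([
  [[0,0,0],[0,60,0],0],
  [[0,0,0],[0,110,0],0],
  [[0,0,0],[0,126,0],0],
  [[0,0,0],[0,126,0],0],
  [[0,0,0],[0,126,0],1],
  [[0,0,0],[0,126,0],1],
  [[0,0,0],[0,126,0],1],
  [[0,0,0],[0,126,0],1],
  [[0,0,0],[0,126,0],1],
])

```text
time: 7.5
position: [672.8, 32.6, 6.2]
orientation: [[-0.997, 0.005, -0.073], [0.073, 0.001, -0.997], [-0.005, -1.0, -0.001]]
wrist_force: [-1.2, 1.1, 6.5]
finger_gap: 11.4
```

Run:
```python
from h import *
a=np.deg2rad(165.1);X=np.array([np.cos(a),np.sin(a)]);Y=np.array([-X[1],X[0]]);c=np.array([450,254.])
T=c-35*X+25*Y   # rod along pan x
print(T)
D=down(255.1)
p0=get_obs()['position']
plan([([p0[0],p0[1],180],None),([*T,180],D),([*T,30],D)])
```

```text
[477.39484295 220.84095026]
t 7.5 pos [672.8  32.6   6.2] gap 11.4 q [ 0.29  0.68 -0.11  0.   -0.78  1.21] F [-1.2  1.1  6.5]
[0.0, 0.0, 0.0] [-0.8, -173.8, -0.2]
[0.002, 0.187, -0.004] [207.9, -174.6, -173.7]
[0.002, 0.187, -0.004] [208.5, -24.6, -173.5]
```

Request:
move_arm([
  [[0,0,0],[0,-30,0],1],
  [[0,0,0],[0,-90,0],1],
  [[0,0,0],[0,-150,0],1],
  [[0,0,0],[0,-174,0],1],
])

```text
time: 8.0
position: [672.9, 32.2, 183.1]
orientation: [[-0.997, 0.009, -0.074], [0.074, 0.002, -0.997], [-0.008, -1.0, -0.002]]
wrist_force: [-0.1, -0.3, -0.6]
finger_gap: 11.3
```

Run:
```python
from h import *
p,d=read_camera("wrist");cv2.imwrite("pics/w4.png",p[:,:,::-1])
D=down(255.1);T=[477.4,220.8]
plan([([*T,170],D),([*T,20],D)])
```

```text
t 8.05 pos [673.8  32.1 185.2] gap 11.3 q [ 0.29  0.49  0.07  0.   -1.13  1.21] F [ 0.4 -0.3  2.6]
[0.004, 0.187, -0.011] [209.8, 13.2, -173.7]
[0.004, 0.187, -0.011] [211.6, 163.2, -173.3]
```

View pics/w4.png

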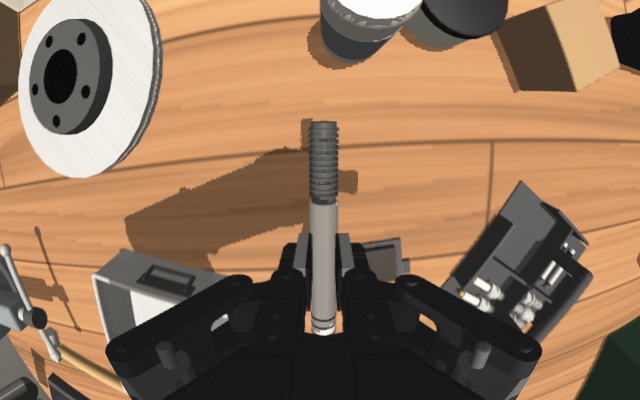

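Request:
move_arm([
  [[0,0.187,0],[210,10,-173.5],1],
  [[0,0.187,0],[210,10,-173.5],1],
  [[0,0.187,0],[210,10,-173.5],1],
  [[0,0.187,0],[210,10,-173.5],1],
  [[0,0.187,0],[210,10,-173.5],1],
  [[0,0.187,0],[210,10,-173.5],1],
  [[0,0.187,0],[210,70,-173.5],1],
  [[0,0.187,0],[210,125,-173.5],1],
  [[0,0.187,0],[210,163,-173.5],1],
  [[0,0.187,0],[210,163,-173.5],1],
  [[0,0.187,0],[210,163,-173.5],0.3],
  [[0,0.187,0],[210,163,-173.5],0.3],
  [[0,0.187,0],[210,163,-173.5],0.3],
  [[0,0.187,0],[210,110,-173.5],0.3],
  [[0,0.187,0],[210,50,-173.5],0],
  [[0,0.187,0],[210,10,-173.5],0],
])

```text
time: 10.05
position: [475.2, 221.1, 171.2]
orientation: [[-0.966, 0.004, -0.257], [0.257, 0.003, -0.966], [-0.003, -1.0, -0.004]]
wrist_force: [-0.0, -0.1, -0.5]
finger_gap: 42.5
```

Run:
```python
from h import *
p,d=read_camera("wrist");cv2.imwrite("pics/w5.png",p[:,:,::-1])
H=[506,-230.3]
plan([([*H,200],down(233.7)),([*H,80],down(233.7))])
plan([([*H,200],down(53.7+360)),])
```

```text
t 10.1 pos [477.7 222.6 176.4] gap 42.8 q [ 0.75  0.26 -0.32  0.   -0.97  0.56] F [1.8 0.9 3.7]
[0.013, 0.375, -0.008] [-143.6, -26.9, 430.3]
[0.013, 0.375, -0.008] [-142.4, 93.1, 431.6]
t 10.1 pos [477.7 222.6 176.4] gap 42.8 q [ 0.75  0.26 -0.32  0.   -0.97  0.56] F [1.8 0.9 3.7]
[-0.011, -2.767, -0.018] [-143.6, -26.9, 430.3]
```

View pics/w5.png

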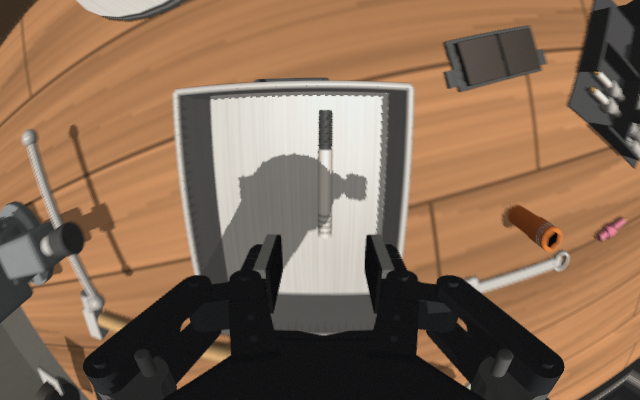

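Run:
```python
from h import *
W=cloud("top",np.load("top0.npy"));z=W[...,2]
for nm,(u0,v0,u1,v1) in dict(disc=(165,35,270,132),bottle=(325,50,356,105),jar=(357,55,395,100),box=(398,62,447,115),vise=(60,150,150,235)).items():
    q=W[v0:v1,u0:u1].reshape(-1,3);q=q[q[:,2]>15]
    print(nm,np.nanmin(q,0).round(),np.nanmax(q,0).round())
# wrist look at handle later
H=[506,-230.3]
plan([([*H,180],down(233.7)),([*H,80],down(233.7))])
```

```text
disc [697. 203.  15.] [965. 489.  54.]
bottle [782. -36.  15.] [841.  24. 174.]
jar [ 798. -147.   15.] [888. -60.  82.]
box [ 756. -285.   15.] [ 867. -174.  105.]
vise [392. 493.  15.] [609. 728. 149.]
t 10.1 pos [477.7 222.6 176.4] gap 42.8 q [ 0.75  0.26 -0.32  0.   -0.97  0.56] F [1.8 0.9 3.7]
[0.013, 0.375, -0.008] [-143.4, -6.9, 430.5]
[0.013, 0.375, -0.008] [-142.4, 93.1, 431.6]
```

Request:
move_arm([
  [[0,0.375,0],[-143.5,-5,430.5],-0.5],
  [[0,0.375,0],[-143.5,-5,430.5],-0.5],
  [[0,0.375,0],[-143.5,-5,430.5],-0.5],
  [[0,0.375,0],[-143.5,-5,430.5],-0.5],
  [[0,0.375,0],[-143.5,-5,430.5],-0.5],
  [[0,0.375,0],[-143.5,-5,430.5],-0.5],
  [[0,0.375,0],[-143.5,-5,430.5],-0.5],
  [[0,0.375,0],[-143.5,-5,430.5],-0.5],
  [[0,0.375,0],[-143.5,-5,430.5],-0.5],
  [[0,0.375,0],[-143.5,-5,430.5],-0.5],
  [[0,0.375,0],[-143.5,-5,430.5],-0.5],
])

```text
time: 11.48
position: [502.3, -231.1, 172.6]
orientation: [[-0.806, 0.0, -0.592], [0.592, 0.0, -0.806], [-0.0, -1.0, -0.0]]
wrist_force: [0.5, -0.0, 0.1]
finger_gap: 64.1
```

Run:
```python
from h import *
o=get_obs()
p,d=read_camera("wrist");cv2.imwrite("pics/w6.png",p[:,:,::-1])
H=np.array([506,-230.3,110]);x=np.array([-.806,.592,0])
print(wproj(H+65*x,o),wproj(H-65*x,o))
plan([([*H[:2],80],down(233.7))])
```

```text
(np.float64(320.0336792470051), np.float64(283.62739514029465)) (np.float64(319.26863162882637), np.float64(112.14716454651682))
t 11.53 pos [ 502.3 -231.1  172.6] gap 64.1 q [-0.14  0.31 -0.26 -0.   -1.    1.08] F [-0.1  0.1 -0.1]
[0.0, -0.0, -0.0] [-2.4, 92.6, -2.8]
```

View pics/w6.png

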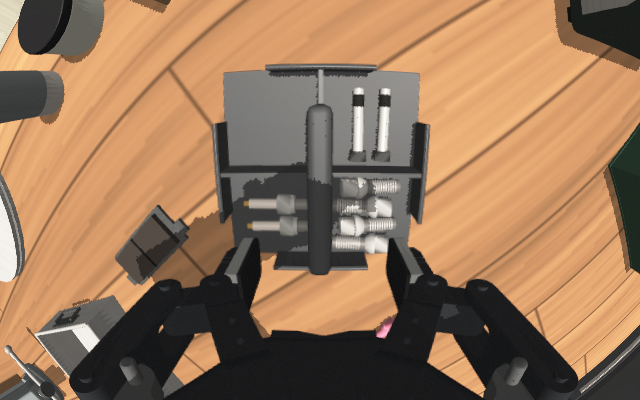

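Request:
move_arm([
  [[0,0,0],[-6,45,-2.5],-0.5],
  [[0,0,0],[-6,93,-2.5],-0.5],
  [[0,0,0],[-6,93,-2.5],-0.5],
  [[0,0,0],[-6,93,-2.5],-0.5],
  [[0,0,0],[-6,93,-2.5],1],
  [[0,0,0],[-6,93,-2.5],1],
  [[0,0,0],[-6,93,-2.5],1],
  [[0,0,0],[-6,93,-2.5],1],
  [[0,0,0],[-6,93,-2.5],1],
  [[0,0,0],[-6,93,-2.5],1],
], force=120)

```text
time: 12.78
position: [509.4, -234.0, 80.9]
orientation: [[-0.805, 0.003, -0.594], [0.594, -0.001, -0.805], [-0.002, -1.0, -0.001]]
wrist_force: [-1.3, 1.8, 6.4]
finger_gap: 16.0
```

Run:
```python
from h import *
plan([])
print(get_obs()['position'],get_obs()['orientation'])
```

```text
t 12.78 pos [ 509.4 -234.    80.9] gap 16.0 q [-0.14  0.43 -0.35  0.   -0.79  1.08] F [-1.3  1.8  6.4]
[ 509.36992714 -233.99556768   80.92989016] [[-8.04798335e-01  2.58624560e-03 -5.93542713e-01]
 [ 5.93543331e-01 -6.04565103e-04 -8.04801807e-01]
 [-2.44025034e-03 -9.99996473e-01 -1.04849584e-03]]
```

Request:
move_arm([
  [[0,0,0],[0,-15,0],1],
  [[0,0,0],[0,-40,0],1],
  [[0,0,0],[0,-75,0],1],
  [[0,0,0],[0,-110,0],1],
  [[0,0,0],[0,-120,0],1],
  [[0,0,0],[0,-120,0],1],
])

```text
time: 13.52
position: [507.7, -233.5, 198.5]
orientation: [[-0.804, -0.001, -0.594], [0.594, 0.001, -0.804], [0.002, -1.0, -0.0]]
wrist_force: [0.3, -0.5, -8.1]
finger_gap: 16.3
```

```bash
cat >> h.py <<'E'
def tilted(corner,yawz,th,off=17):
    """TCP pose with bolt_gap at corner (world), tool z heading yawz deg, tilt th deg"""
    R=down(yawz)@Ro.from_rotvec(np.deg2rad(th)*np.array([-1,0,1])/np.sqrt(2)).as_matrix()
    # tool coords of gap relative handle: x=97,z=97,y=+94 ; TCP = handle+off*y
    return np.array(corner)-R@np.array([97,94-off,97]),R
E
python3 - <<'E'
from h import *
p,d=read_camera("wrist");cv2.imwrite("pics/w7.png",p[:,:,::-1])
C=[486,255,115]
plan([tilted(C,233.7,t) for t in (0,8,16,22,28,34,40)])
for t in (0,22,40): print(tilted(C,233.7,t)[0].round(),tilted(C,233.7,t)[1].round(2).tolist())
E
```

```text
t 13.57 pos [ 507.2 -233.4  197.5] gap 16.1 q [-0.14  0.3  -0.21 -0.   -1.07  1.08] F [ 0.4 -0.1 -7.7]
[-0.0, -0.003, 0.004] [210.7, 6.0, -477.5]
[-0.099, -0.003, 0.102] [219.2, -12.3, -468.9]
[-0.198, -0.003, 0.201] [229.5, -28.7, -458.6]
[-0.272, -0.003, 0.275] [238.2, -39.6, -449.9]
[-0.347, -0.004, 0.349] [247.7, -49.2, -440.4]
[-0.421, -0.004, 0.422] [257.8, -57.3, -430.2]
[-0.495, -0.004, 0.496] [268.4, -63.9, -419.5]
[622. 276. 192.] [[-0.81, 0.0, -0.59], [0.59, 0.0, -0.81], [0.0, -1.0, 0.0]]
[583. 270. 238.] [[-0.76, 0.37, -0.54], [0.6, 0.06, -0.8], [-0.26, -0.93, -0.26]]
[541. 263. 262.] [[-0.64, 0.64, -0.43], [0.62, 0.1, -0.78], [-0.45, -0.77, -0.45]]
```

View pics/w7.png

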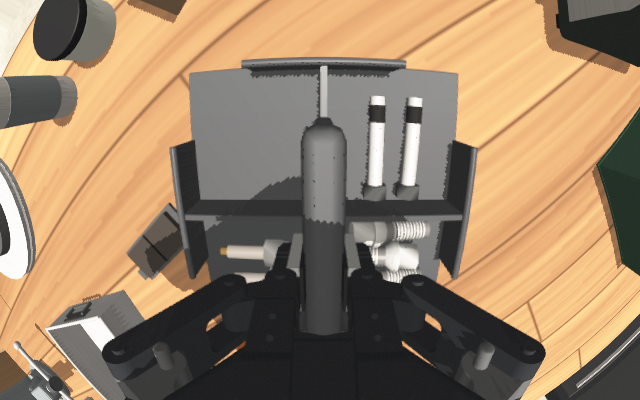

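Request:
move_arm([
  [[0,0,0],[4,0,-9],1],
  [[0,0,0],[12,0,-27],1],
  [[0,0,0],[24,0,-55],1],
  [[0,0,0],[40,0,-91],1],
  [[0,0,0],[59,0,-133],1],
  [[0,0,0],[77,0,-174],1],
  [[0,0,0],[95,0,-215],1],
  [[0,0,0],[113,0,-256],1],
  [[0,0,0],[131,0,-297],1],
  [[0,0,0],[150,0,-338],1],
  [[0,0,0],[166,0,-375],1],
  [[0,0,0],[180,0,-407],1],
  [[0,0,0],[192,0,-434],1],
  [[0,0,0],[201,0,-455],1],
  [[0,0,0],[208,0,-470],1],
  [[0,0,0],[211,0,-477.5],1],
  [[0,0,0],[211,0,-477.5],1],
  [[0,0,0],[211,0,-477.5],1],
])

```text
time: 15.82
position: [622.1, 274.6, 199.4]
orientation: [[-0.804, -0.001, -0.595], [0.595, -0.001, -0.804], [0.0, -1.0, 0.001]]
wrist_force: [0.8, -0.2, -6.9]
finger_gap: 16.2
```

Run:
```python
from h import *
p,d=read_camera("wrist");cv2.imwrite("pics/w8.png",p[:,:,::-1])
p,d=read_camera("top");cv2.imwrite("pics/top8.png",cv2.resize(p[100:300,150:400,::-1],None,fx=3,fy=3))
C=[486,255,115]
plan([tilted(C,233.7,t) for t in (0,8,16,22,28,34,40)])
```

```text
t 15.93 pos [622.2 274.7 199.5] gap 16.2 q [ 0.65  0.5   0.11  0.   -1.18  0.28] F [-0.5  0.1 -7.1]
[-0.0, -0.003, -0.0] [1.1, 7.5, -0.5]
[-0.099, -0.003, 0.099] [9.6, -10.8, 8.0]
[-0.198, -0.003, 0.197] [19.8, -27.3, 18.3]
[-0.272, -0.003, 0.271] [28.5, -38.2, 27.0]
[-0.346, -0.003, 0.345] [37.9, -47.8, 36.5]
[-0.42, -0.003, 0.419] [48.0, -56.0, 46.7]
[-0.495, -0.003, 0.493] [58.6, -62.6, 57.4]
```

View pics/w8.png

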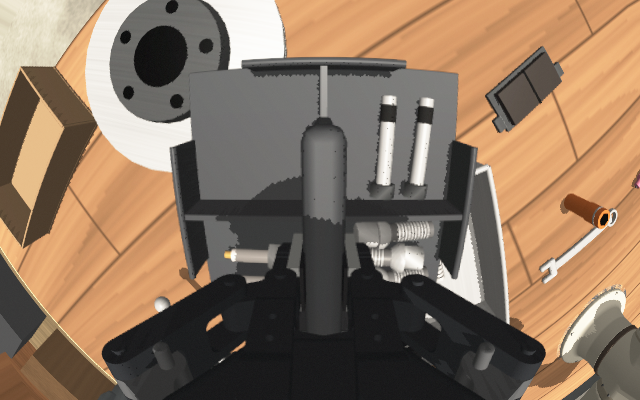

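View pics/top8.png

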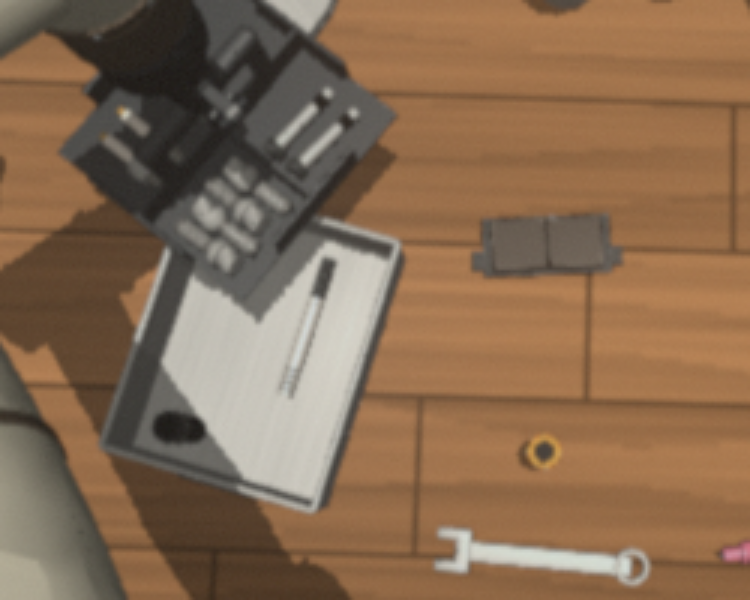

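Request:
move_arm([
  [[-0.05,0,0.05],[7,-1,5],1],
  [[-0.099,0,0.099],[14,-10,11],1],
  [[-0.148,0,0.148],[20,-19,17],1],
  [[-0.198,0,0.198],[27,-27,24],1],
  [[-0.247,0,0.247],[33,-35,30],1],
  [[-0.297,0,0.297],[40,-41,36],1],
  [[-0.346,0,0.346],[46,-48,42],1],
  [[-0.395,0,0.395],[52,-53,49],1],
  [[-0.445,0,0.445],[59,-58,56],1],
  [[-0.445,0,0.445],[59,-58,56],1],
  [[-0.445,0,0.445],[59,-58,56],1],
  [[-0.445,0,0.445],[59,-58,56],1],
  [[-0.445,0,0.445],[59,-58,56],1],
  [[-0.445,0,0.445],[59,-58,56],1],
])

```text
time: 17.68
position: [541.8, 265.9, 257.3]
orientation: [[-0.671, 0.582, -0.46], [0.614, 0.088, -0.784], [-0.416, -0.809, -0.416]]
wrist_force: [-0.2, 0.2, -4.6]
finger_gap: 16.2
```

Run:
```python
from h import *
p,d=read_camera("top");cv2.imwrite("pics/top9.png",cv2.resize(p[100:300,150:400,::-1],None,fx=3,fy=3))
p,d=read_camera("scene");cv2.imwrite("pics/scene9.png",cv2.resize(p[60:260,240:480,::-1],None,fx=3,fy=3))
o=get_obs();up=-np.array(o['orientation'])[:,1];print("tilt",np.degrees(np.arccos(up[2])),up)
C=[476,255,115]
plan([tilted(C,233.7,t) for t in (36,40)])
```

```text
tilt 36.04446571475088 [-0.58184816 -0.08764986  0.80856059]
t 17.77 pos [541.6 265.7 257.2] gap 16.3 q [ 0.74  0.09 -0.77  1.12 -0.37 -0.8 ] F [ 0.3  0.1 -4.2]
[-0.0, -0.002, -0.002] [-0.4, -1.0, 0.6]
[-0.05, -0.002, 0.048] [3.6, -10.4, 4.7]
```

View pics/top9.png

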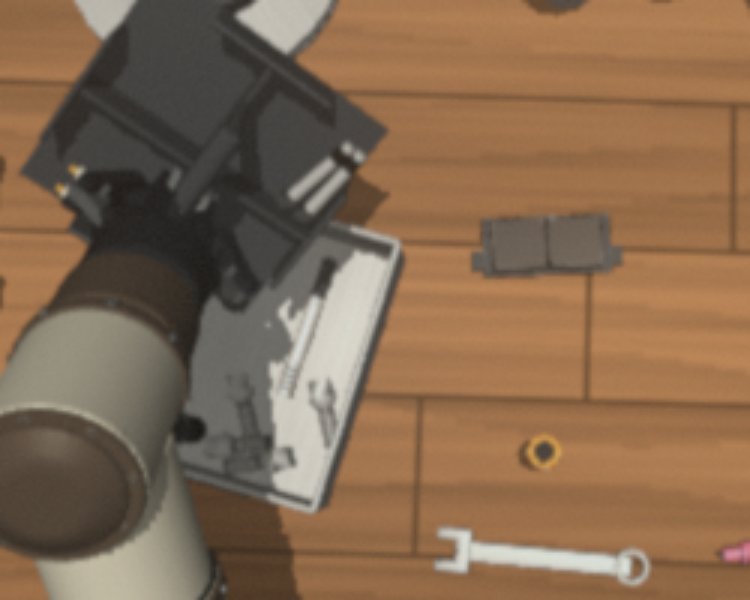

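View pics/scene9.png

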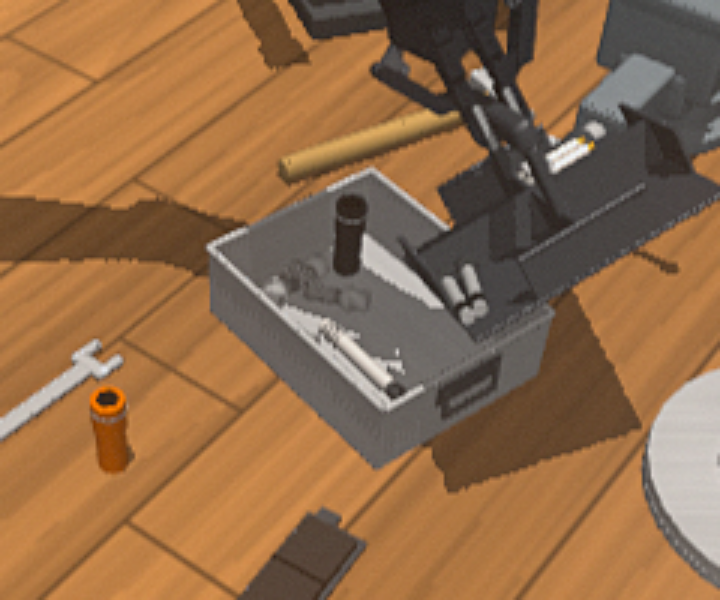

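Run:
```python
from h import *
p,d=read_camera("wrist");cv2.imwrite("pics/w9.png",p[:,:,::-1])
p,d=read_camera("scene")
a=cv2.resize(p[75:145,380:460,::-1],None,fx=7,fy=7,interpolation=cv2.INTER_CUBIC)
cv2.imwrite("pics/s9a.png",a)
b=cv2.resize(p[110:205,305:405,::-1],None,fx=6,fy=6,interpolation=cv2.INTER_CUBIC);cv2.imwrite("pics/s9b.png",b)
```

```text
(no output)
```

View pics/s9a.png

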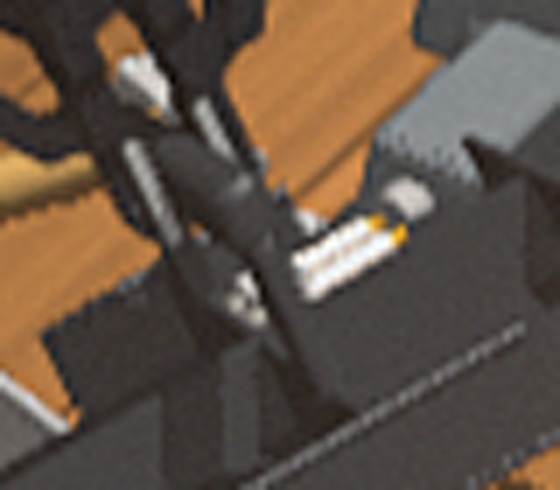

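View pics/s9b.png

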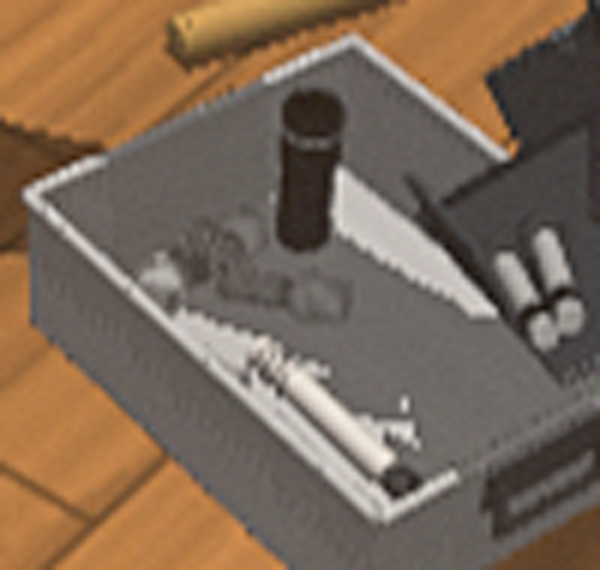

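View pics/w9.png

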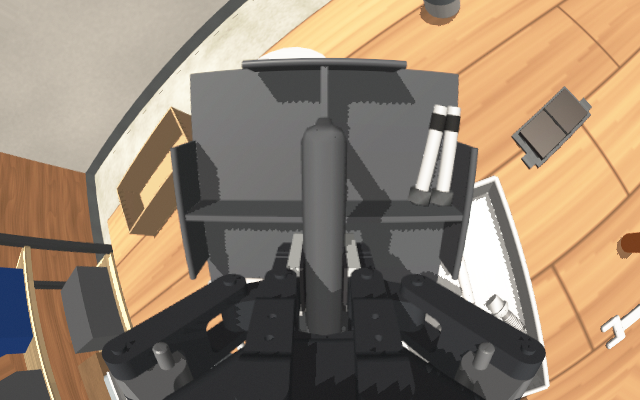

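Request:
move_arm([
  [[-0.03,0,0.03],[2,-6,3],1],
  [[-0.06,0,0.06],[4,-11,5],1],
  [[-0.06,0,0.06],[4,-11,5],1],
  [[-0.06,0,0.06],[4,-11,5],1],
  [[-0.06,0,0.06],[4,-11,5],1],
])

```text
time: 18.5
position: [530.5, 263.7, 262.8]
orientation: [[-0.634, 0.648, -0.423], [0.62, 0.098, -0.778], [-0.462, -0.756, -0.464]]
wrist_force: [0.3, -0.0, -4.6]
finger_gap: 16.3
```

Run:
```python
from h import *
C=[476,255,122]
plan([tilted(C,233.7,t) for t in (41,36,31,26,21,16,11,6,2,0)])
```

```text
t 18.5 pos [530.5 263.7 262.8] gap 16.3 q [ 0.6   0.05 -0.87  1.6  -0.29 -1.16] F [ 0.3 -0.  -4.6]
[-0.001, -0.002, 0.001] [-2.5, -7.0, -1.9]
[0.06, -0.002, -0.061] [-6.9, 5.3, -6.3]
[0.122, -0.002, -0.123] [-10.5, 18.0, -10.0]
[0.184, -0.002, -0.184] [-13.3, 31.2, -12.8]
[0.246, -0.002, -0.246] [-15.3, 44.6, -14.8]
[0.307, -0.002, -0.308] [-16.4, 58.2, -16.0]
[0.369, -0.002, -0.369] [-16.7, 71.9, -16.3]
[0.431, -0.002, -0.431] [-16.2, 85.6, -15.8]
[0.48, -0.002, -0.48] [-15.2, 96.5, -14.8]
[0.505, -0.002, -0.505] [-14.4, 101.9, -14.1]
```

Request:
move_arm([
  [[0.06,0,-0.06],[-7,5,-6],1],
  [[0.122,0,-0.122],[-10.5,18,-10],1],
  [[0.184,0,-0.184],[-13,31,-13],1],
  [[0.246,0,-0.246],[-15,44,-15],1],
  [[0.307,0,-0.307],[-16,58,-16],1],
  [[0.369,0,-0.369],[-17,72,-16],1],
  [[0.431,0,-0.431],[-16,85,-16],1],
  [[0.48,0,-0.48],[-15,90,-15],1],
  [[0.505,0,-0.505],[-14,94,-14],1],
  [[0.505,0,-0.505],[-14,94,-14],1],
  [[0.505,0,-0.505],[-14,94,-14],1],
  [[0.505,0,-0.505],[-14,94,-14],1],
])

```text
time: 20.0
position: [605.3, 274.9, 204.9]
orientation: [[-0.805, 0.0, -0.593], [0.593, 0.001, -0.805], [0.0, -1.0, -0.001]]
wrist_force: [-0.4, -0.8, -4.4]
finger_gap: 16.1
```

Run:
```python
from h import *
p,d=read_camera("top");cv2.imwrite("pics/top10.png",cv2.resize(p[100:300,150:400,::-1],None,fx=3,fy=3))
p,d=read_camera("wrist");cv2.imwrite("pics/w10.png",p[:,:,::-1])
plan([([509.4,-234,195],down(233.7)),([509.4,-234,81],down(233.7))])
print(get_obs()['orientation'])
```

```text
t 20.1 pos [605.4 274.7 204.9] gap 16.2 q [ 0.67  0.47  0.08 -0.   -1.18  0.27] F [ 0.1 -1.  -3.9]
[0.001, -0.002, -0.0] [-224.6, 9.6, 466.4]
[0.001, -0.002, -0.0] [-224.6, 123.6, 466.5]
[[-8.04864676e-01  4.61036738e-04 -5.93458205e-01]
 [ 5.93458384e-01  5.84208626e-04 -8.04864464e-01]
 [-2.43686849e-05 -9.99999723e-01 -7.43815003e-04]]
```

View pics/top10.png

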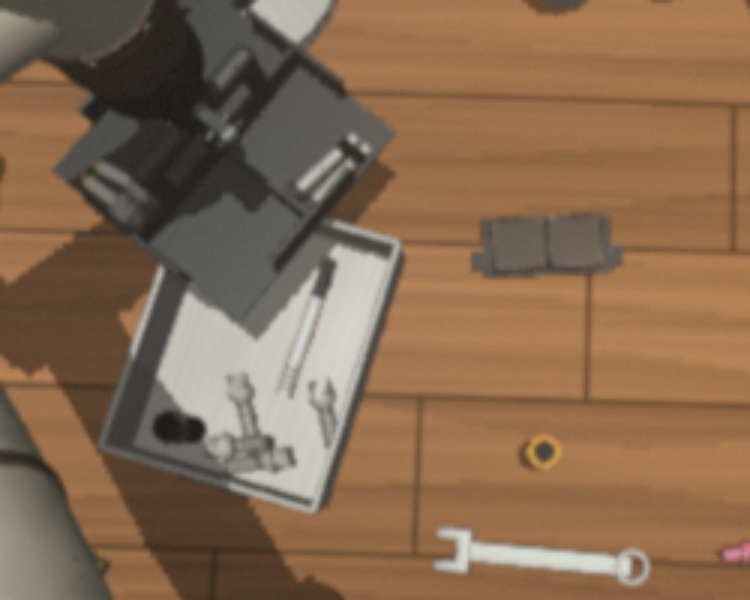

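View pics/w10.png

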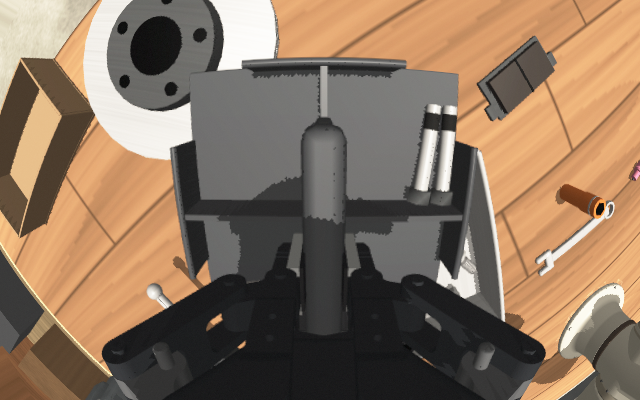

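Request:
move_arm([
  [[0,0,0],[-4,0,9],1],
  [[0,0,0],[-13,0,27],1],
  [[0,0,0],[-26,0,54],1],
  [[0,0,0],[-43,0,89],1],
  [[0,0,0],[-62,0,130],1],
  [[0,0,0],[-82,0,170],1],
  [[0,0,0],[-101,0,210],1],
  [[0,0,0],[-120,0,250],1],
  [[0,0,0],[-140,0,290],1],
  [[0,0,0],[-159,0,331],1],
  [[0,0,0],[-176,0,366],1],
  [[0,0,0],[-191,0,398],1],
  [[0,0,0],[-204,0,424],1],
  [[0,0,0],[-214,0,445],1],
  [[0,0,0],[-221,0,459],1],
  [[0,0,0],[-224.5,0,466.5],1],
  [[0,0,0],[-224.5,0,466.5],1],
  [[0,0,0],[-224.5,0,466.5],1],
])

```text
time: 22.35
position: [509.5, -233.6, 204.4]
orientation: [[-0.805, 0.0, -0.593], [0.593, 0.0, -0.805], [0.0, -1.0, -0.0]]
wrist_force: [0.6, 0.2, -4.5]
finger_gap: 16.0
```

Run:
```python
from h import *
plan([([509.4,-234,83],down(233.7))])
```

```text
t 22.35 pos [ 509.5 -233.6  204.4] gap 16.0 q [-0.14  0.3  -0.19 -0.   -1.08  1.08] F [ 0.6  0.2 -4.5]
[0.0, -0.002, 0.0] [-0.1, 121.4, 0.4]
```

Request:
move_arm([
  [[0,0,0],[0,20,0],1],
  [[0,0,0],[0,55,0],1],
  [[0,0,0],[0,90,0],1],
  [[0,0,0],[0,110,0],1],
  [[0,0,0],[0,116,0],1],
  [[0,0,0],[0,120,0],1],
  [[0,0,0],[0,120,0],1],
  [[0,0,0],[0,120,0],1],
])

```text
time: 23.35
position: [510.0, -234.2, 85.3]
orientation: [[-0.805, 0.002, -0.594], [0.594, -0.0, -0.805], [-0.002, -1.0, -0.001]]
wrist_force: [0.5, 0.8, -4.4]
finger_gap: 16.1
```

Run:
```python
from h import *
plan([])
```

```text
t 23.35 pos [ 510.  -234.2   85.3] gap 16.1 q [-0.14  0.43 -0.34  0.   -0.8   1.08] F [ 0.5  0.8 -4.4]
```

Request:
move_arm([
  [[0,0,0],[0,2,0],1],
  [[0,0,0],[0,4,0],1],
  [[0,0,0],[0,5,0],1],
  [[0,0,0],[0,5,0],1],
])

```text
time: 23.85
position: [509.9, -234.4, 81.0]
orientation: [[-0.805, 0.001, -0.593], [0.593, -0.001, -0.805], [-0.002, -1.0, -0.0]]
wrist_force: [-2.6, 2.0, 5.7]
finger_gap: 15.9
```

Contact made (weight off the wrist). Release and retreat.

Request:
move_arm([
  [[0,0,0],[0,0,0],-0.5],
  [[0,0,0],[0,0,0],-0.5],
  [[0,0,0],[0,0,0],-0.5],
  [[0,0,0],[0,0,0],-0.5],
  [[0,0,0],[0,-50,0],-0.5],
  [[0,0,0],[0,-110,0],-0.5],
  [[0,0,0],[0,-160,0],-0.5],
  [[0,0,0],[0,-160,0],-0.5],
  [[0,0,0],[0,-160,0],-0.5],
  [[0,0,0],[0,-160,0],-0.5],
])

```text
time: 25.1
position: [508.6, -233.9, 237.7]
orientation: [[-0.805, -0.003, -0.594], [0.594, 0.001, -0.805], [0.003, -1.0, 0.001]]
wrist_force: [0.8, 0.7, -0.3]
finger_gap: 64.4
```

Run:
```python
from h import *
p,d=read_camera("top");np.save("top11.npy",d)
cv2.imwrite("pics/top11.png",cv2.resize(p[140:280,170:310,::-1],None,fx=4,fy=4,interpolation=cv2.INTER_CUBIC))
s,_=read_camera("scene");cv2.imwrite("pics/scene11.png",s[:,:,::-1])
w,_=read_camera("wrist");cv2.imwrite("pics/w11.png",w[:,:,::-1])
W=cloud("top",d);z=W[...,2]
m=np.zeros_like(z,bool);m[155:280,175:295]=(z>55)[155:280,175:295]
v,u=np.nonzero(m);print(cv2.minAreaRect(ray("top",np.c_[u,v],75)[:,:2].astype(np.float32)))
m=np.zeros_like(z,bool);m[167:195,305:360]=(z>6)[167:195,305:360]
v,u=np.nonzero(m);print(cv2.minAreaRect(ray("top",np.c_[u,v],16)[:,:2].astype(np.float32)))
plan([])
```

```text
((450.23614501953125, 254.38720703125), (192.03050231933594, 242.6796112060547), 75.07394409179688)
((553.8766479492188, 5.881824493408203), (53.768043518066406, 135.42788696289062), 5.052166938781738)
t 25.25 pos [ 509.  -234.1  238.2] gap 63.9 q [-0.14  0.27 -0.14 -0.   -1.16  1.08] F [-0.5 -0.3  0.3]
```

View pics/top11.png

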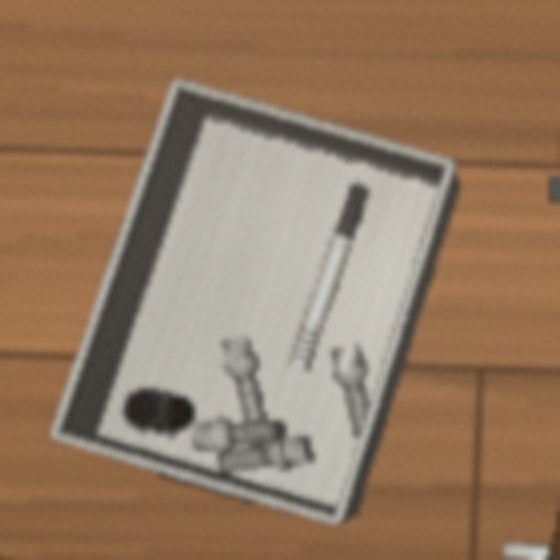

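View pics/scene11.png

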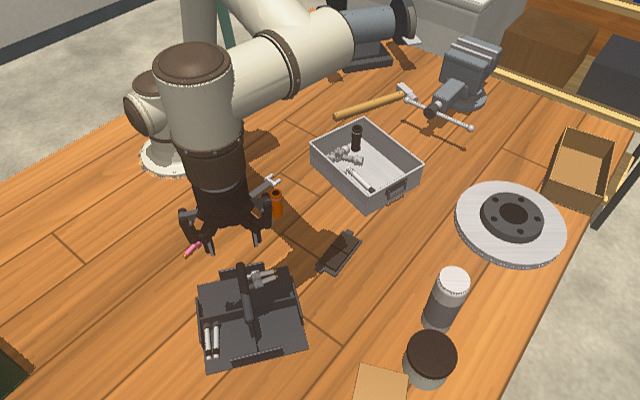

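View pics/w11.png

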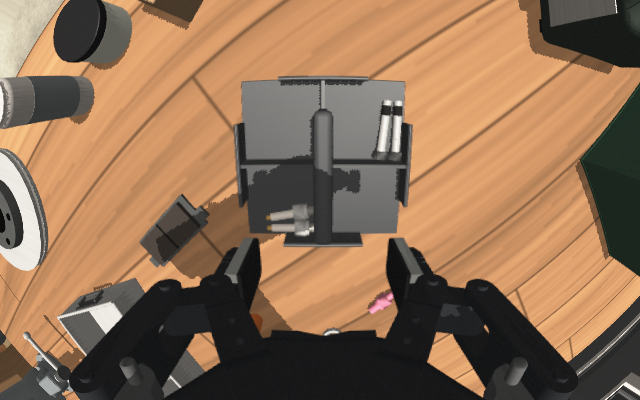

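```bash
python3 -c "
from plant import *
hand_in();print(get_obs()['time'])"
```

```text
the job is handed in; nothing more can be done
the job is handed in; nothing more can be done
```

The job is done and handed in at about 25 s of the 72 s allowed. The socket and hanger pin are in the pan. I tipped the tray on the bolt corner, first to 36° and then to about 41°, with the gap over the pan. The tray then went back flat on its original spot, clear of the pan, and I let go. That spot is on the pan's side of the bench but roughly 0.5 m from it centre to centre, because I knew the space there was free.

**Last checks:**
- **Pan:** the top view shows four bolts, the standing socket and the hanger pin inside it. The rim measured the same as at the start (centre 450, 254 mm).
- **Tray:** the wrist view shows the bolt bay empty, with both spark plugs and both slide pins still in their bays. The gripper is well clear above it.
- **Brake pad:** its centre reads about 2 mm from the first measurement. The final mask came out too long (135 mm instead of 118 mm), so that figure is only rough, but the pictures show the pad undisturbed.

The wrist camera put things 4–7 mm away from where the top camera did, so I took positions between the two. The tray's levelness was judged from the gripper's contact pose and the pictures; I did not measure it separately.

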